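Set the eccentric on a strip guide with a gauge bar

ROBOT

A 6-joint arm with a two-finger parallel gripper is mounted at the origin on the work surface. World frame = base frame: x ahead of the robot, y to its left, z up, the work surface at z = 0. Lengths are in m, angles in rad, forces in N, time in s.
With the tool pointing down it reaches from about 0.25 to 0.775 m from the base axis. Payload 4 kg.
Tool frame: the origin (TCP) lies on the centre line of the jaws, within the pads' length; the fingertips stand 19 mm ahead of it and the grasp point (between the pads) is the TCP; x points along the fingers, z is the direction in which the jaws open and shut, and the axes are right-handed (so a half turn about x gives the same grasp; the last joint's range is limited). The gripper opens to 94 mm and grips with 3 to 60 N. Pads are 16 mm wide; open, the fingers measure 119 mm over their backs; the gripper's body (75 mm by 177 mm) begins 78 mm behind the grasp point.
Start: joints at [-1.206, 0.087, 1.371, -0, 1.684, -0.103], TCP at [0.248, -0.491, 0.225] pointing down, gripper open.
Joint ranges: [-3.1, 3.1], [-0.76, 2.03], [0.27, 2.55], [-1.08, 4.22], [0.17, 2.65], [-2.57, 2.57]. Speed limits (rad/s): [2.79, 2.79, 3.14, 3.14, 3.14, 3.14].

INTERFACE

Orientations are given as [roll, pitch, yaw] about the fixed x, y, z axes, in that order (R = Rz(yaw) Ry(pitch) Rx(roll)).
In Python, from bench import robot, snapshot, camera_params gives the robot as it stands.
- The arm moves only by the tool step_arm, never from a script. Its argument "motion" is text: rows parted by semicolons, each of 7 numbers parted by spaces: the opening in per cent of the stroke, from 0 (shut) to 100 (fully open), then the shift along the tool's x, y, z in cm, then the turn, a rotation vector about the tool's x, y, z in rad. A call has 1 to 20 rows; each row shifts and turns the commanded pose from where the row before left it, along the tool's axes as they then stand; what a row does not reach is not made up. A row lasts 1/12 s, in which the tool goes at most 41.7 mm and 7.16 degrees, less where a joint would pass 70% of its speed; a pose out of reach is approached as far as the arm can. A call with a gripper value outside its range is refused whole. The fingers move at their own pace and stop on an object; the grip force is fixed at half the most. Time passes only in rows, so rows that do not move let the fingers close. It gives the time, the measured TCP pose, the force and the opening at its end, in the units of the state.
- robot.get_obs(): the state, without advancing time (a new reading comes with each control period).
- snapshot(name): name is "scene" or "top" or "wrist"; returns the picture (420x560x3 uint8, red, green, blue); there is no depth.
- camera_params(name): a dict with "fx", "fy", "cx", "cy" (pixels), "R" (3x3) and "t" (3): a world point X has camera coordinates R X + t. Camera axes: x right, y down, z forward; pixel columns grow to the right and rows downward; lengths in m; the calibration is good to about 2 mm. A picture is of the moment at which its call begins: read the wrist's pose just before it. camera_params takes no time and is no camera call; for the wrist camera it gives the pose at the moment of the call.
- robot.close_job(): hands the job in, once; it reports no verdict.
The state is a dict: "time": time; "joint_positions": joint angles; "qvel": joint speeds; "joint_torque": joint torques, N m; "tool_pos": TCP position; "ee_rot": TCP orientation; "wrist_force": force on the tool from outside, world axes, zero at the start; "wrist_torque": the same for the moment, N m; "width": finger opening in m.
Only numpy, scipy, OpenCV 4.12 (cv2) and the standard library are available. Lean on these libraries where they do the work, as an engineer would, in place of code of your own. Each camera call takes 0.05 s, during which the arm holds its last target.

TASK

Set the strip guide on the craft table to the wooden gauge bar: with the lever still open, push the bar along the fence until its front end has gone a few centimetres past the bolt of the eccentric disc, then swing the lever until the disc just meets the bar, leaving it no more than about 2 mm of play. Then check that it slides: push the bar on, along the fence, all the way up to the end stop, and leave it lying there with the setting kept. Leave the other things on the table where they are.

Things in the scene. Friction and masses are not known exactly. Their poses are not given: they have to be found in the camera images.
- guide: the strip guide: a grey laminate bed 210 x 460 x 12 mm fixed on the table (top at z = 12 mm). Its origin lies at table height below the bolt on which the eccentric turns; the bed runs from y = -310 to +150 mm in this frame. Own y runs along the channel, in the feed direction; own x points from the fence towards the lever side; z up. A wooden end stop (75 x 22 mm, top 42 mm above the table) stands across the channel, its face at y = +120 mm in this frame
- fence_face (a point): point on the working face of the aluminium fence, level with the bolt along the channel, 19 mm above the table; axes as those of the guide. The fence is a fixed straight bar along the channel (y = -295 to +105 mm in the guide frame), 22 mm thick towards -x from its face, its top 26 mm above the table, lower than the gauge bar. It is set at a different distance from the bolt each time (49 to 59 mm)
- eccentric (a joint): turn of the eccentric disc and its lever about the upright bolt (rad, 0 to 2.3, counter-clockwise from above is positive). At 0 the disc's centre points along the guide's +x from the bolt and the gap is widest; turning positive (lever knob moves towards the guide's +y) narrows the gap. Moves against a steady friction of about 0.12 N m and stays where it is left. It starts at 0.05 to 0.5, with the gap 7 mm or more wider than the gauge bar
- disc_centre (a point): centre of the steel guide disc (60 mm across, 14 mm thick, 14 to 28 mm above the table), which is bolted 14 mm off its centre, so this point circles the bolt at 14 mm. Gap between disc and fence = distance of this point from the fence face, across the channel, minus 30 mm. Axes turn with the disc
- lever_knob (a point): middle of the black upright knob at the end of the flat steel lever on the eccentric: knob 18 mm across, from 36 to 78 mm above the table, this point 57 mm above the table and 85 mm from the bolt. The lever (16 mm wide, 30 to 36 mm above the table) points 1.05 rad clockwise of the disc's centre as seen from the bolt, so it stays on the +x side of the guide
- gauge_centre (a point): centre of the loose pale wooden gauge bar: 24 mm wide (own x, across the channel), 180 mm long (own y, along the channel), 30 mm high, 0.12 kg. It lies on the bed a few mm from the fence on the -y side of the disc, its top 42 mm above the table; its front end is the +y end. Its front touches the end stop when this point is at y = +30 mm in the guide frame
- pen_cup_mid (a point): black pen cup 76 mm wide, 95 mm high, full of pens that stick out to 170 mm; point at half height of the cup; not part of the job
- glue_bottle_mid (a point): white glue bottle 44 mm wide, 120 mm high; point at its middle; not part of the job
- tape_roll_mid (a point): cardboard-coloured roll of tape lying flat, 84 mm wide, 22 mm high; point at its middle; not part of the job
- spare_lath_mid (a point): spare dark wooden lath lying flat, 16 x 150 x 10 mm (much thinner than the gauge bar); point at its middle; not part of the job
- paint_jar_mid (a point): low glass jar with white lid, 56 mm wide, 65 mm high; point at its middle; not part of the job
- spool_mid (a point): empty wooden spool standing up on the bed, 38 mm wide, 42 mm high; point at its middle; not part of the job
- screwdriver_grip (a point): screwdriver 170 mm long lying flat; point on its handle; not part of the job
- gauge: the same gauge bar; origin at the centre of its underside, axes as above
Things that resemble listed ones, but are neither listed nor needed, are in the scene too. What is shaped like the gauge but green is not meant.

How it is judged:
On the way, in this order (a step that is already met when the one before it is completed fails the run):
1. the gauge bar lies in the still open gap, its front end at least 15 mm past the bolt (y of gauge_centre in the frame of guide between -0.075 and 0 m and x of disc_centre in the frame of fence_face above 0.0575 m and x of gauge_centre in the frame of fence_face below 0.026 m), for 0.1 s.
2. the eccentric is closed on the bar to within 2 mm of play, with the bar still 30 mm or more short of the end stop (x of disc_centre in the frame of fence_face between 0.0532 and 0.0562 m and y of gauge_centre in the frame of guide between -0.075 and 0 m), for 0.2 s.
3. the bar has been slid on to the end stop through the set gap (x of disc_centre in the frame of fence_face between 0.0532 and 0.0562 m and y of gauge_centre in the frame of guide above 0.022 m), for 0.2 s.
At the end, for the whole second after the job is handed in: The gap between disc and fence is 23.2 to 26.2 mm (the 24 mm bar with at most about 2 mm of play, not squeezed), the bar lies flat on the bed along the fence (parallel to 0.06 rad, within 4 mm of it) with its front end within 8 mm of the end stop, and everything is at rest (all of step 3 and x of gauge_centre in the frame of fence_face between 0.01 and 0.016 m and angle between the y axis of gauge_centre and the y axis of fence_face, either way round below 0.06 rad and angle between gauge_centre's own z axis and vertical below 0.06 rad and linear speed of gauge below 0.02 m/s and velocity of joint eccentric between -0.05 and 0.05 rad/s); the robot touches nothing.
It fails at once if a bystander is moved by more than 30 mm (distance of any of pen_cup_mid, glue_bottle_mid, tape_roll_mid, spare_lath_mid, paint_jar_mid, spool_mid, screwdriver_grip from where it was at the start of the episode above 0.03 m).
It also fails if it takes over 64 s, if anything falls off the work surface, if the arm or the gripper's body presses on something with over 40 N, if the wrist force passes 120 N, or if a joint passes its speed limit or range.

## Working session

There is one attempt and no reset: what is moved stays moved. The work goes in short steps, Python scripts to look and compute and a tool call to move; the robot and the scene stay as the last step left them, time stands still between calls to the robot, and variables do not carry over. Pictures are saved under pics/ and viewed, and the job is handed in when it is done.

Besides the shell and the picture viewer there is one more tool, called after "Request:" as name(argument=value, ...) on one line, values as JSON. step_arm: Moves the arm, as the interface text tells. Its arguments: {"type":"object","properties":{"motion":{"type":"string"}},"required":["motion"]}

```bash
mkdir -p pics; ls; python3 - <<'E'
from bench import robot,snapshot,camera_params
import cv2
o=robot.get_obs();print(o)
for n in("top","scene"):
    cv2.imwrite(f"pics/{n}0.png",cv2.cvtColor(snapshot(n),cv2.COLOR_RGB2BGR));print(n,camera_params(n))
E
```

```text
pics
{'time': 0.0, 'joint_positions': array([-1.20605913e+00,  8.79066584e-02,  1.37222022e+00, -1.08838647e-05,
        1.68360722e+00, -1.03129091e-01]), 'qvel': array([ 1.46965666e-03, -1.26563068e-03, -3.79091561e-04,  5.42094909e-05,
       -5.69557131e-04,  7.03949209e-04]), 'joint_torque': array([-1.07760259e-04, -3.40184677e+01, -3.02426755e+01,  7.18362350e-02,
        3.30178253e-02, -1.74577840e-04]), 'tool_pos': array([ 0.24783809, -0.49043011,  0.22334783]), 'ee_rot': array([3.04351492, 1.56865485, 1.94058366]), 'wrist_force': array([-0.8926273 ,  0.84036494, -0.00280047]), 'wrist_torque': array([-0.01966927,  0.01954546, -0.0012743 ]), 'width': 0.09421030506717702}
top {'fx': 386.5440069432991, 'fy': 386.5440069432991, 'cx': 279.92686220041253, 'cy': 208.04957634374006, 'R': array([[ 0.02348972, -0.99955088, -0.01860826],
       [-0.99703089, -0.02205704, -0.0737759 ],
       [ 0.07333233,  0.02028599, -0.99710122]]), 't': array([-0.02337926,  0.50251271,  0.9585771 ])}
scene {'fx': 430.8393205943781, 'fy': 430.8393205943781, 'cx': 272.8767767271734, 'cy': 206.62154864871277, 'R': array([[-0.58396153,  0.81177808, -0.00229656],
       [ 0.45881222,  0.32771515, -0.8258899 ],
       [-0.6696867 , -0.48334162, -0.56382675]]), 't': array([ 0.31378364, -0.15693114,  1.45917932])}
```

View pics/top0.png

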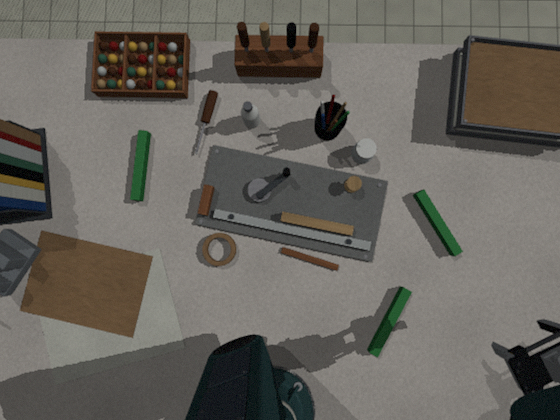

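View pics/scene0.png

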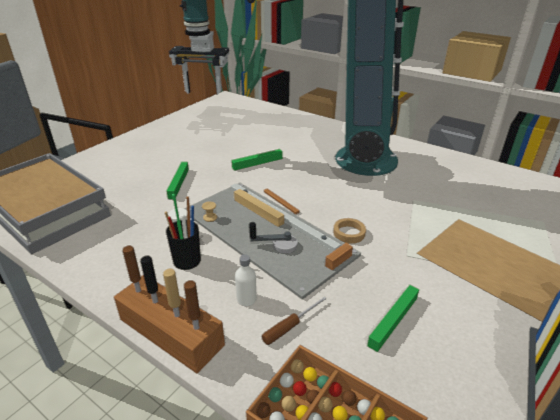

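```bash
python3 - <<'E'
import cv2
a=cv2.imread("pics/top0.png")[135:275,185:395]
cv2.imwrite("pics/crop0.png",cv2.resize(a,None,fx=3.8,fy=3.8,interpolation=cv2.INTER_CUBIC))
a=cv2.imread("pics/scene0.png")[170:300,180:370]
cv2.imwrite("pics/crop1.png",cv2.resize(a,None,fx=4.2,fy=4.2,interpolation=cv2.INTER_CUBIC))
E
```

```text
(no output)
```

View pics/crop0.png

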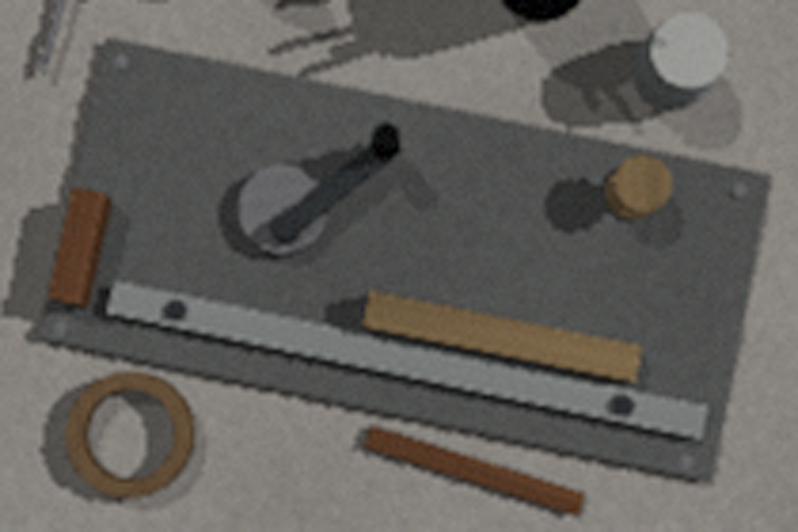

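View pics/crop1.png

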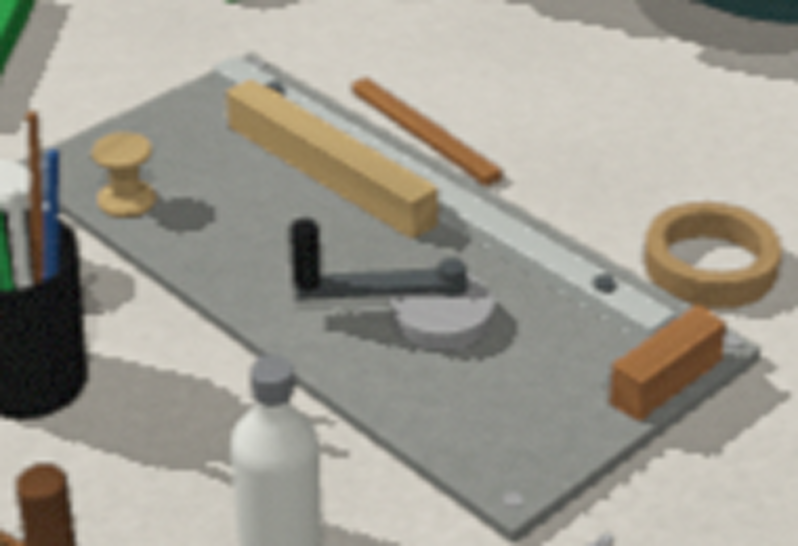

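```bash
cat > h.py <<'E'
import numpy as np,cv2
from bench import robot,snapshot,camera_params
def bp(n,uv,z,P=None):
    P=P or camera_params(n)
    R,t=P['R'],P['t'];d=R.T@np.array([(uv[0]-P['cx'])/P['fx'],(uv[1]-P['cy'])/P['fy'],1]);c=-R.T@t
    return (c+d*(z-c[2])/d[2])
def proj(n,X,P=None):
    P=P or camera_params(n)
    q=P['R']@np.array(X)+P['t'];return np.array([P['fx']*q[0]/q[2]+P['cx'],P['fy']*q[1]/q[2]+P['cy']])
E
python3 - <<'E'
from h import *
f=lambda u,v:(185+(u+.5)/3.8-.5,135+(v+.5)/3.8-.5)
c=[bp("top",f(*p),.012)[:2] for p in [(105,38),(770,175),(712,482),(28,338)]]
c=np.array(c);print(c, [np.linalg.norm(c[i]-c[(i+1)%4]) for i in range(4)])
# y dir
yd=(c[0]-c[1])+(c[3]-c[2]);yd/=np.linalg.norm(yd);xd=np.array([yd[1],-yd[0]])
th=np.arctan2(-xd[0]*0+xd[1],xd[0]);print("theta",th,xd,yd)
ctr=c.mean(0)
o=ctr+yd*.08 # y of bed centre=-.08
# along-y origin done; x from bolt
b=bp("top",f(285,229),.038)[:2];g=lambda p:((p-o)@xd,(p-o)@yd)
print("bolt rel",g(b)); x0=g(b)[0]
o=o+xd*x0;print("origin",o)
k=bp("top",f(386,136),.078)[:2];print("knob",k,g(k),np.hypot(*g(k)),np.arctan2(g(k)[1],g(k)[0])+1.05)
d=bp("top",f(285,210),.028)[:2];print("disc?",g(d))
for n,p,z in [("fence LT",(112,282),.026),("fence RT",(708,405),.026),("fence RB",(700,438),.026),("fence LB",(108,314),.026),("g LT",(370,291),.042),("g LB",(364,326),.042),("g RT",(640,346),.042),("g RB",(636,381),.042),("stop TR",(110,193),.042),("stop BR",(85,303),.042)]:
    print(n,np.round(g(bp("top",f(*p),z)[:2]),4),bp("top",f(*p),z)[:2])
E
```

```text
[[ 0.66376363  0.16687951]
 [ 0.57920891 -0.28318063]
 [ 0.37422432 -0.2457507 ]
 [ 0.45877683  0.21122136]] [np.float64(0.4579340805957298), np.float64(0.20837390034626926), np.float64(0.46472851189592557), np.float64(0.20972788829876604)]
theta -0.18432392049371604 [ 0.98306039 -0.18328195] [0.18328195 0.98306039]
bolt rel (np.float64(-0.00014698238081300492), np.float64(-0.002111612327356702))
origin [0.53351149 0.04096416]
knob [ 0.58897662 -0.02601938] (np.float64(0.06680244597076677), np.float64(-0.055683101795097695)) 0.0869665143213204 0.3551345490719323
disc? (np.float64(0.013265119989238131), np.float64(0.0014659480939512581))
fence LT [-0.0568  0.1038] [0.49669201 0.15341944]
fence RT [-0.0553 -0.2959] [ 0.42487895 -0.2397958 ]
fence RB [-0.0775 -0.2949] [ 0.40331945 -0.23473711]
fence LB [-0.078   0.1018] [0.47544395 0.15530567]
g LT [-0.0286 -0.065 ] [ 0.49348014 -0.0176857 ]
g LB [-0.0516 -0.0659] [ 0.47069296 -0.01432654]
g RT [-0.0277 -0.2426] [ 0.46184312 -0.1924867 ]
g RB [-0.0503 -0.2445] [ 0.43927898 -0.19013809]
stop TR [-0.0006  0.1146] [0.55389146 0.15377204]
stop BR [-0.0743  0.1148] [0.48153172 0.16747638]
```

```bash
cat >> h.py <<'E'
from scipy.spatial.transform import Rotation as Ro
TH=-0.1843; O=np.array([0.5335,0.0410]); XD=np.array([np.cos(TH),np.sin(TH)]); YD=np.array([-np.sin(TH),np.cos(TH)])
def G(p): p=np.array(p)[:2]-O; return np.array([p@XD,p@YD])
def W(g): return O+g[0]*XD+g[1]*YD
def tool():
    o=robot.get_obs(); R=Ro.from_euler('xyz',o['ee_rot']).as_matrix(); return o,R,o['tool_pos']
def to(gx,gy,z):
    o,R,p=tool(); t=np.array([*W((gx,gy)),z]); return R.T@(t-p)*100
def st():
    o,R,p=tool(); print("t",round(o['time'],2),"tcpG",np.round(G(p)*1000,1),"z",round(p[2]*1000,1),"F",np.round(o['wrist_force'],1),"w",round(o['width']*1000,1)); return o,R,p
E
python3 - <<'E'
from h import *
o,R,p=st();print(np.round(R,3),p)
# guide x in tool frame
print("guide x in tool",R.T@np.array([*XD,0]),"guide y",R.T@np.array([*YD,0]),"up",R.T@[0,0,1])
for n,u,z in [("pen cup rim",(331,120),.1),("glue",(251,112),.1),("jar",(366,148),.065),("spool",(352,184),.042),("tape",(219,249),.022)]:
    print(n,np.round(G(bp("top",u,z))*1000))
print("to pregrasp",to(-.0395,-.225,.15))
E
```

```text
t 0.1 tcpG [-183.4 -574.9] z 223.4 F [-0.3 -0.1 -0.3] w 93.9
[[-0.001  0.893  0.451]
 [ 0.002  0.451 -0.893]
 [-1.     0.    -0.002]] [ 0.24783399 -0.4905192   0.22343805]
guide x in tool [-0.00102705  0.79482529  0.60683746] guide y [ 0.00164144  0.6068383  -0.79482361] up [-9.99998125e-01  1.79766456e-04 -1.92790699e-03]
pen cup rim [ 202. -135.]
glue [183.  53.]
jar [ 162. -233.]
spool [  73. -220.]
tape [-153.   70.]
to pregrasp [  7.38643842  32.66939069 -19.06044111]
```

Request:
step_arm(motion="60 0 0 0 -0.115 0 0;60 0 0 0 -0.115 0 0;60 0 0 0 -0.115 0 0;60 0 0 0 -0.115 0 0;60 0 0 0 -0.115 0 0;60 0 0 0 -0.115 0 0;60 0 0 0 -0.115 0 0;60 0 0 0 -0.114 0 0;60 0 3.5 1.4 0 0 0;60 0 3.5 1.4 0 0 0;60 0 3.5 1.4 0 0 0;60 0 3.5 1.4 0 0 0;60 0 3.5 1.4 0 0 0;60 0 3.5 1.4 0 0 0;60 0 3.5 1.4 0 0 0;60 0 3.5 1.4 0 0 0;60 0 3.5 1.4 0 0 0;60 0 3.5 1.8 0 0 0;60 0 0 0 0 0 0;60 0 0 0 0 0 0")

```text
time: 1.77
tool_pos: [0.4541, -0.1715, 0.2239]
ee_rot: [-3.086, 1.57, 3.017]
wrist_force: [-0.5, -1.0, -0.2]
width: 0.0566
```

```bash
python3 - <<'E'
from h import *
o,R,p=st();print("guide x in tool",R.T@np.array([*XD,0]),"up",R.T@[0,0,1],o['joint_positions'])
P=camera_params("wrist");im=snapshot("wrist");cv2.imwrite("pics/w1.png",cv2.cvtColor(im,cv2.COLOR_RGB2BGR))
print(P)
print(to(-.0395,-.22,.05))
import pickle;pickle.dump(P,open("w1.pkl","wb"))
for g,z in [((-.0395,-.245),.042),((-.0395,-.065),.042),((-.056,-.1),.026),((0,0),.038)]: print(g,proj("wrist",[*W(g),z],P))
E
```

```text
t 1.77 tcpG [ -39.1 -223.5] z 223.9 F [-0.5 -1.  -0.2] w 56.6
guide x in tool [-0.001263   -0.00471397  0.99998809] up [-9.99999200e-01 -6.99890263e-05 -1.26334723e-03] [-4.77704732e-01 -5.64304239e-02  1.51749658e+00 -4.40683244e-04
  1.68171355e+00 -2.98167193e-01]
{'fx': 308.78486271619755, 'fy': 308.78486271619755, 'cx': 277.0802013942989, 'cy': 211.95472708252206, 'R': array([[ 0.98387812, -0.17882509, -0.00233212],
       [-0.1728636 , -0.95425986,  0.24393911],
       [-0.04584788, -0.23960322, -0.96978774]]), 't': array([-0.47673886, -0.10986928,  0.37028021])}
[17.39046672  0.49140861  0.02492521]
(-0.0395, -0.245) [277.19025194 217.54575554]
(-0.0395, -0.065) [278.01088508  45.11162199]
(-0.056, -0.1) [262.63548201  84.68617942]
(0, 0) [319.13273    -27.46691842]
```

View pics/w1.png

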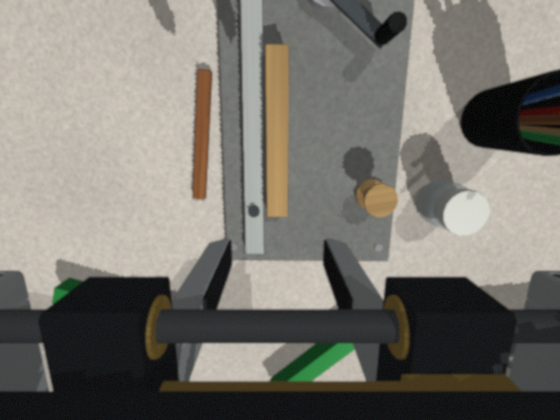

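Request:
step_arm(motion="55 3 0.1 0 0 0 0;55 3.5 0.1 0 0 0 0;55 3.5 0.1 0 0 0 0;55 3.5 0 0 0 0 0;55 2 0 0 0 0 0;55 1.5 0 0 0 0 0;55 0.4 0 0 0 0 0;55 0 0 0 0 0 0;55 0 0 0 0 0 0;0 0 0 0 0 0 0;0 0 0 0 0 0 0;0 0 0 0 0 0 0;0 0 0 0 0 0 0;0 0 0 0 0 0 0;0 0 0 0 0 0 0")

```text
time: 3.07
tool_pos: [0.4545, -0.1704, 0.0511]
ee_rot: [-0.503, 1.57, -0.687]
wrist_force: [0.2, -0.4, 3.4]
width: 0.0236
```

```bash
python3 - <<'E'
from h import *
st()
E
```

```text
t 3.07 tcpG [ -39.  -222.3] z 51.1 F [ 0.2 -0.4  3.4] w 23.6
```

Request:
step_arm(motion="0 0 0 -0.1 0 0 0;0 0 0 -0.1 0 0 0;0 0 0 -0.1 0 0 0;0 0 0 0 0 0 0;0 0 0 0 0 0 0")

```text
time: 3.48
tool_pos: [0.4519, -0.1699, 0.0511]
ee_rot: [-0.178, 1.569, -0.362]
wrist_force: [2.5, -0.5, 4.2]
width: 0.0234
```

Request:
step_arm(motion="0 0 0 -0.1 0 0 0;0 0 0 0 0 0 0;0 0 0 0 0 0 0")

```text
time: 3.73
tool_pos: [0.4509, -0.1698, 0.0511]
ee_rot: [-0.215, 1.569, -0.399]
wrist_force: [2.0, 0.1, 4.9]
width: 0.0235
```

Request:
step_arm(motion="0 0 0 -0.1 0 0 0;0 0 0 0 0 0 0;0 0 0 0 0 0 0")

```text
time: 3.98
tool_pos: [0.4499, -0.1696, 0.0511]
ee_rot: [-0.238, 1.569, -0.422]
wrist_force: [2.8, 0.1, 5.3]
width: 0.0237
```

Request:
step_arm(motion="0 0 0 -0.1 0 0 0;0 0 0 0 0 0 0;0 0 0 0 0 0 0")

```text
time: 4.23
tool_pos: [0.4492, -0.1696, 0.0512]
ee_rot: [-0.208, 1.568, -0.393]
wrist_force: [3.3, -0.4, 5.1]
width: 0.0236
```

```bash
python3 - <<'E'
from h import *
o,R,p=st()
im=snapshot("wrist");cv2.imwrite("pics/w2.png",cv2.cvtColor(im,cv2.COLOR_RGB2BGR))
E
```

```text
t 4.23 tcpG [ -44.3 -222.4] z 51.2 F [ 3.3 -0.4  5.1] w 23.6
```

View pics/w2.png

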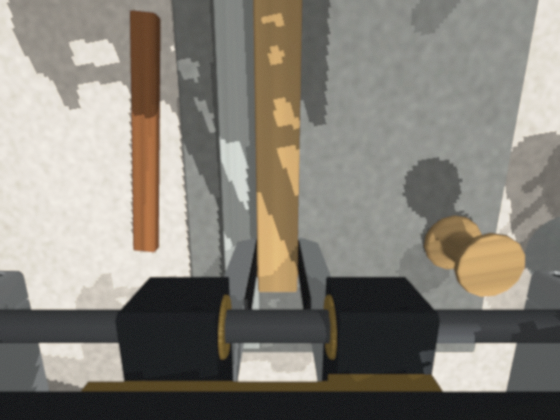

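Request:
step_arm(motion="0 0 0.5 0 0 0 0;0 0 1 0 0 0 0;0 0 1 0 0 0 0;0 0 1 0 0 0 0;0 0 1 0 0 0 0;0 0 0.5 0 0 0 0;0 0 0 0 0 0 0;0 0 0 0 0 0 0")

```text
time: 4.95
tool_pos: [0.4582, -0.1209, 0.0511]
ee_rot: [-0.752, 1.568, -0.936]
wrist_force: [3.9, -2.1, 4.4]
width: 0.0237
```

Request:
step_arm(motion="0 0 0.5 0 0 0 0;0 0 1 0 0 0 0;0 0 1 0 0 0 0;0 0 1 0 0 0 0;0 0 1 0 0 0 0;0 0 1 0 0 0 0;0 0 0 0 0 0 0;0 0 0 0 0 0 0")

```text
time: 5.62
tool_pos: [0.4684, -0.0664, 0.0512]
ee_rot: [-0.481, 1.568, -0.665]
wrist_force: [3.6, -2.1, 5.8]
width: 0.0238
```

```bash
python3 - <<'E'
from h import *
o,R,p=st();print("guide x in tool",R.T@np.array([*XD,0]))
im=snapshot("wrist");cv2.imwrite("pics/w3.png",cv2.cvtColor(im,cv2.COLOR_RGB2BGR))
im=snapshot("scene")[150:320,160:390];cv2.imwrite("pics/s3.png",cv2.resize(cv2.cvtColor(im,cv2.COLOR_RGB2BGR),None,fx=3.4,fy=3.4,interpolation=cv2.INTER_CUBIC))
E
```

```text
t 5.62 tcpG [ -44.3 -117.5] z 51.2 F [ 3.6 -2.1  5.8] w 23.8
guide x in tool [ 2.53594928e-03 -4.71208458e-04  9.99996673e-01]
```

View pics/w3.png

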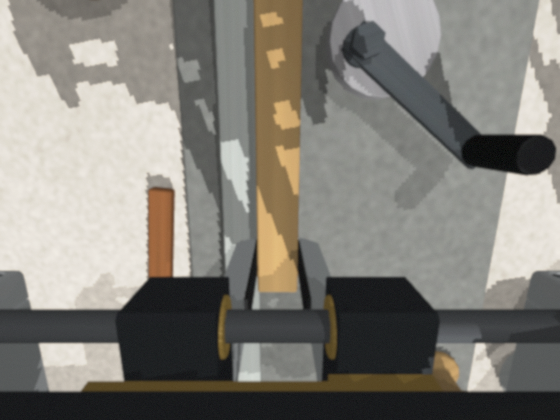

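View pics/s3.png

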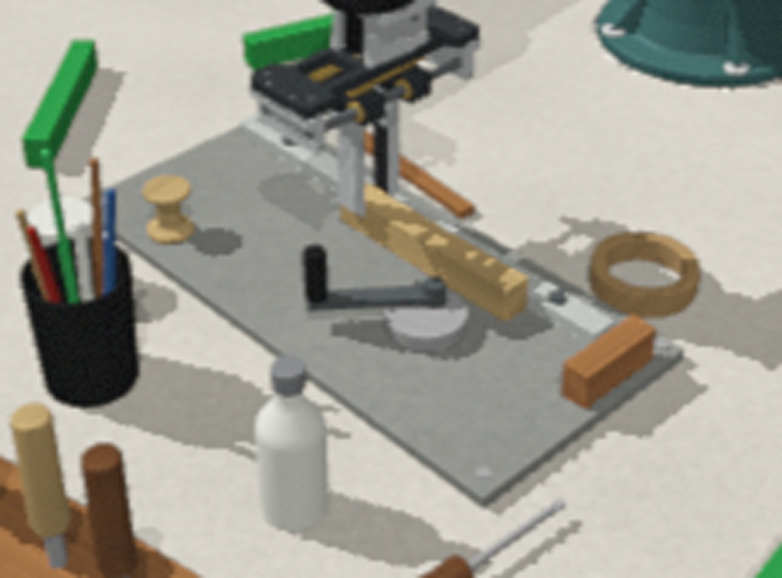

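Request:
step_arm(motion="40 0 0 0 0 0 0;40 0 0 0 0 0 0;40 0 0 0 0 0 0;40 0 0 0 0 0 0;40 -2 0 0 0 0 0;40 -4 0 0 0 0 0;40 -4 0 0 0 0 0;40 -3 0 0 0 0 0;40 0 0 0 0 0 0")

```text
time: 6.47
tool_pos: [0.4705, -0.0666, 0.1876]
ee_rot: [-0.08, 1.559, -0.263]
wrist_force: [0.5, 0.4, 0.6]
width: 0.0376
```

Request:
step_arm(motion="40 0 0 0 0.1208 0 0;40 0 0 0 0.1208 0 0;40 0 0 0 0.1208 0 0;40 0 0 0 0.1208 0 0;40 0 0 0 0.1208 0 0;40 0 0 0 0.1208 0 0;40 0 0 0 0.1208 0 0;40 0 0 0 0.1208 0 0;40 0 0 0 0.1208 0 0;40 0 0 0 0.1208 0 0;40 0 0 0 0.1208 0 0;40 0 0 0 0.1208 0 0;40 0 0 0 0.1208 0 0;40 0 0 0 0 0 0;40 0 0 0 0 0 0")

```text
time: 7.72
tool_pos: [0.4667, -0.0657, 0.1791]
ee_rot: [-1.621, 1.568, 2.911]
wrist_force: [0.2, -0.5, 0.4]
width: 0.0375
```

```bash
python3 - <<'E'
from h import *
import pickle
o,R,p=st();print("guide x in tool",R.T@np.array([*XD,0]),o['joint_positions'])
P=camera_params("wrist");im=snapshot("wrist");cv2.imwrite("pics/w4.png",cv2.cvtColor(im,cv2.COLOR_RGB2BGR));pickle.dump(P,open("w4.pkl","wb"))
im=snapshot("top")[135:275,185:395];cv2.imwrite("pics/t4.png",cv2.resize(cv2.cvtColor(im,cv2.COLOR_RGB2BGR),None,fx=3.8,fy=3.8,interpolation=cv2.INTER_CUBIC))
E
```

```text
t 7.72 tcpG [ -46.2 -117.1] z 179.1 F [ 0.2 -0.5  0.4] w 37.5
guide x in tool [-0.00279744  0.99998887  0.00379902] [-2.60203042e-01 -7.38537072e-02  1.62248125e+00 -8.34992118e-05
  1.59576428e+00  1.49109210e+00]
```

View pics/w4.png

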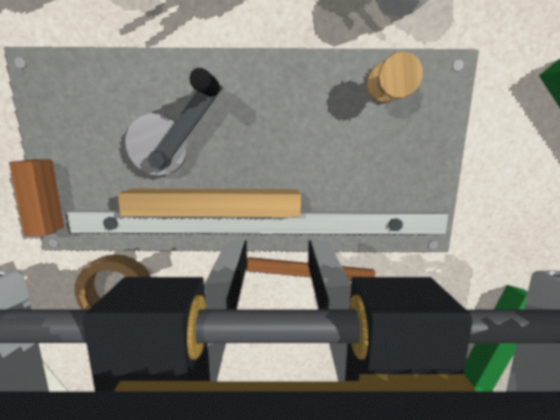

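View pics/t4.png

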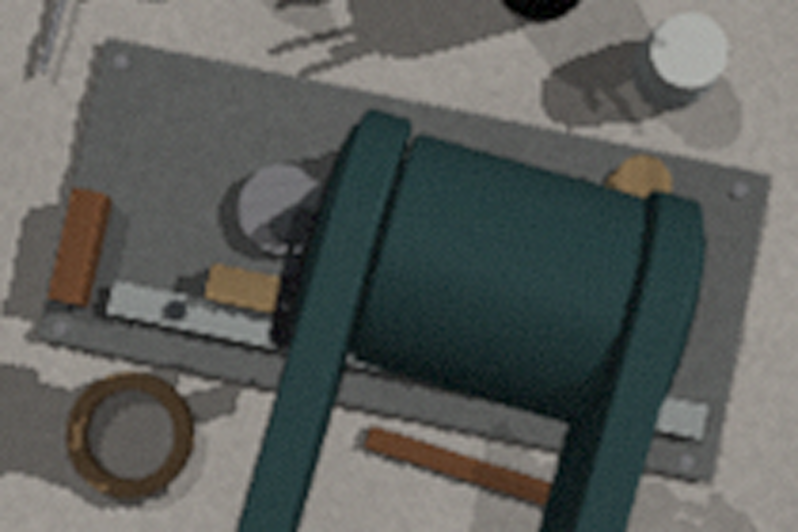

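```bash
python3 - <<'E'
from h import *
import pickle
P=pickle.load(open("w4.pkl","rb"))
for n,u,z in [("cTL",(5,48),.012),("cTR",(477,50),.012),("cBR",(448,251),.012),("bolt",(156,160),.04),("knob",(203,78),.078),("discL",(125,145),.028),("discTop",(152,114),.028),("fence L top",(69,212),.026),("fence R top",(447,215),.026),("fence Rb",(447,235),.026),("bar FL",(119,191),.042),("bar FB",(119,217),.042),("bar RT",(301,191),.042),("bar RB",(301,217),.042),("stop",(54,160),.042),("stopB",(61,235),.042)]:
    print(n,np.round(G(bp("w",u,z,P))*1000,1))
print(to(.0668,-.0557,.065))
E
```

```text
cTL [103.4 147. ]
cTR [ 103.2 -308.8]
cBR [-103.9 -310. ]
bolt [-0.7  0.3]
knob [ 66.7 -57.5]
discL [12.8 34.2]
discTop [42.2  4.7]
fence L top [-56.3 102.2]
fence R top [ -58. -295.]
fence Rb [ -80.1 -298.1]
bar FL [-30.7  38.6]
bar FB [-57.1  41.8]
bar RT [ -30.  -139.7]
bar RB [ -56.4 -140.3]
stop [-0.9 97. ]
stopB [-76.3 103.1]
[11.44898501 11.29903985 -6.10945541]
```

Request:
step_arm(motion="40 0 3 -1.6 0 0 0;40 0 3 -1.6 0 0 0;40 0 3 -1.6 0 0 0;40 0 2.3 -1.3 0 0 0;40 0 0 0 0 0 0;40 3 0 0 0 0 0;40 3 0 0 0 0 0;40 3 0 0 0 0 0;40 2.4 0 0 0 0 0;40 0 0 0 0 0 0;40 0 0 0 0 0 0")

```text
time: 8.73
tool_pos: [0.588, -0.0266, 0.065]
ee_rot: [-1.488, 1.566, 3.042]
wrist_force: [-0.2, -0.2, 1.4]
width: 0.0373
```

```bash
python3 - <<'E'
from h import *
o,R,p=st();print("guide x in tool",R.T@np.array([*XD,0]))
im=snapshot("wrist");cv2.imwrite("pics/w5.png",cv2.cvtColor(im,cv2.COLOR_RGB2BGR))
E
```

```text
t 8.73 tcpG [ 66.  -56.4] z 65.0 F [-0.2 -0.2  1.4] w 37.3
guide x in tool [-0.00431601  0.99998962  0.00145758]
```

View pics/w5.png

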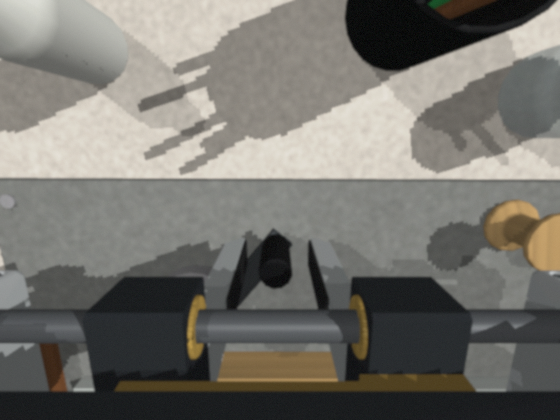

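Request:
step_arm(motion="22 0 0 0 0 0 0;22 0 0 0 0 0 0;22 0 0 0 0 0 0;22 0 0.42 -0.84 0 0 0;22 0 0.32 -0.55 0 0 0;22 0 0.31 -0.55 0 0 0;22 0 0.25 -0.6 0 0 0;22 0 0.22 -0.59 0 0 0;22 0 0.16 -0.62 0 0 0;22 0 0.12 -0.62 0 0 0;22 0 0.1 -1.27 0 0 0;22 0 -0.1 -1.27 0 0 0;22 0 -0.12 -0.62 0 0 0;22 0 -0.16 -0.62 0 0 0;22 0 -0.22 -0.59 0 0 0;22 0 -0.25 -0.6 0 0 0;22 0 0 0 0 0 0")

```text
time: 10.2
tool_pos: [0.6162, 0.0651, 0.0662]
ee_rot: [-2.157, 1.569, 2.373]
wrist_force: [0.1, 0.3, 0.0]
width: 0.0206
```

```bash
python3 - <<'E'
from h import *
o,R,p=st();print("guide x in tool",R.T@np.array([*XD,0]))
im=snapshot("wrist");cv2.imwrite("pics/w6.png",cv2.cvtColor(im,cv2.COLOR_RGB2BGR))
E
```

```text
t 10.2 tcpG [76.9 38.9] z 66.2 F [0.1 0.3 0. ] w 20.6
guide x in tool [-0.00160834  0.99999676  0.00197234]
```

View pics/w6.png

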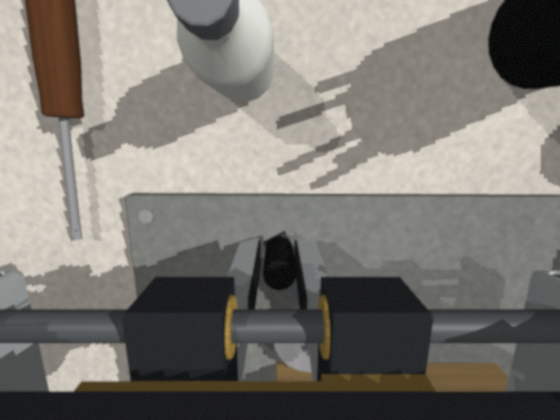

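Request:
step_arm(motion="22 0 -0.1 -0.2 0 0 0;22 0 -0.1 -0.2 0 0 0;22 0 -0.1 -0.2 0 0 0;22 0 0 0 0 0 0;22 0 0 0 0 0 0")

```text
time: 10.67
tool_pos: [0.615, 0.0698, 0.0664]
ee_rot: [-1.842, 1.57, 2.687]
wrist_force: [-0.4, -0.4, -1.4]
width: 0.0208
```

Request:
step_arm(motion="22 0 -0.1 -0.2 0 0 0;22 0 -0.1 -0.2 0 0 0;22 0 0 0 0 0 0;22 0 0 0 0 0 0")

```text
time: 11.0
tool_pos: [0.6137, 0.0743, 0.0664]
ee_rot: [-1.624, 1.57, 2.905]
wrist_force: [-1.6, -1.3, -0.2]
width: 0.0207
```

Request:
step_arm(motion="22 0 -0.1 -0.15 0 0 0;22 0 -0.1 -0.15 0 0 0;22 0 0 0 0 0 0;22 0 0 0 0 0 0")

```text
time: 11.33
tool_pos: [0.6125, 0.0777, 0.0664]
ee_rot: [-2.327, 1.57, 2.202]
wrist_force: [-0.7, -0.8, -0.2]
width: 0.0205
```

Request:
step_arm(motion="22 0 -0.07 -0.1 0 0 0;22 0 -0.07 -0.1 0 0 0;22 0 0 0 0 0 0;22 0 0 0 0 0 0")

```text
time: 11.67
tool_pos: [0.6115, 0.0798, 0.0665]
ee_rot: [-2.952, 1.571, 1.577]
wrist_force: [-0.1, -1.0, -0.7]
width: 0.0208
```

Request:
step_arm(motion="22 0 -0.08 -0.1 0 0 0;22 0 -0.08 -0.1 0 0 0;22 0 0 0 0 0 0;22 0 0 0 0 0 0")

```text
time: 12.0
tool_pos: [0.6104, 0.0821, 0.0666]
ee_rot: [2.499, 1.57, 0.745]
wrist_force: [1.5, 0.3, -0.8]
width: 0.0204
```

Request:
step_arm(motion="22 0 -0.08 -0.1 0 0 0;22 0 0 0 0 0 0;22 0 0 0 0 0 0")

```text
time: 12.25
tool_pos: [0.61, 0.0827, 0.0666]
ee_rot: [1.032, 1.57, -0.722]
wrist_force: [0.7, -2.9, -1.3]
width: 0.0206
```

```bash
python3 - <<'E'
from h import *
o,R,p=st();print(o['wrist_force']@[*YD,0])
E
```

```text
t 12.25 tcpG [67.6 55. ] z 66.6 F [ 0.7 -2.9 -1.3] w 20.6
-2.7215815951870086
```

Request:
step_arm(motion="22 0 -0.04 -0.1 0 0 0;22 0 0 0 0 0 0;22 0 0 0 0 0 0")

```text
time: 12.5
tool_pos: [0.6099, 0.0831, 0.0666]
ee_rot: [0.59, 1.569, -1.165]
wrist_force: [1.7, -4.2, 0.0]
width: 0.0206
```

```bash
python3 - <<'E'
from h import *
o,R,p=st();print(o['wrist_force']@[*YD,0])
E
```

```text
t 12.5 tcpG [67.4 55.4] z 66.6 F [ 1.7 -4.2  0. ] w 20.6
-3.8548324622484094
```

Request:
step_arm(motion="22 0 0.1 0.2 0 0 0;22 0 0.1 0.2 0 0 0;22 0 0.1 0.17 0 0 0;22 0 0.1 0.17 0 0 0;22 0 0 0 0 0 0;22 0 0 0 0 0 0;22 0 0 0 0 0 0")

```text
time: 13.08
tool_pos: [0.6126, 0.0768, 0.0665]
ee_rot: [2.607, 1.569, 0.853]
wrist_force: [2.8, 3.0, -1.4]
width: 0.0204
```

```bash
python3 - <<'E'
from h import *
o,R,p=st();print(o['wrist_force']@[*YD,0])
k=G(p)[1]*1000+1.3
a=np.arcsin(k/85);print(a+1.05,14*np.cos(a+1.05))
E
```

```text
t 13.08 tcpG [71.2 49.7] z 66.5 F [ 2.8  3.  -1.4] w 20.4
3.469351125178173
1.6938404029779455 -1.71827366331639
```

Request:
step_arm(motion="22 0 0.1 0.12 0 0 0;22 0 0 0 0 0 0;22 0 0 0 0 0 0;35 0 0 -0.1 0 0 0;35 0 0 0 0 0 0;35 0 0 0 0 0 0")

```text
time: 13.58
tool_pos: [0.6124, 0.0749, 0.0663]
ee_rot: [-0.644, 1.569, -2.398]
wrist_force: [0.4, -0.6, 0.4]
width: 0.0327
```

```bash
python3 - <<'E'
from h import *
o,R,p=st();print(o['wrist_force']@[*YD,0])
im=snapshot("wrist");cv2.imwrite("pics/w7.png",cv2.cvtColor(im,cv2.COLOR_RGB2BGR))
E
```

```text
t 13.58 tcpG [71.4 47.8] z 66.3 F [ 0.4 -0.6  0.4] w 32.7
-0.47898243952409936
```

View pics/w7.png

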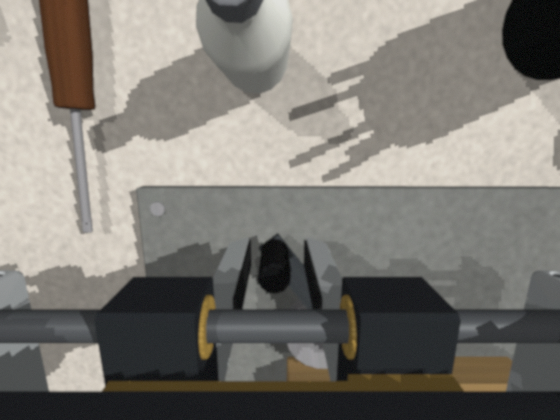

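Request:
step_arm(motion="35 -2 0 0 0 0 0;35 -3 0 0 0 0 0;35 -3.5 0 0 0 0 0;35 -3 0 0 0 0 0;35 0 -3 0 0 0 0;35 0 -3.5 0 0 0 0;35 0 -3.5 0 0 0 0;35 0 -2 1.5 0 0 0;35 0 0 2 0 0 0;35 0 0 2 0 0 0;35 0 0 0 0 0 0;35 0 0 0 0 0 0")

```text
time: 14.63
tool_pos: [0.4847, 0.0429, 0.1817]
ee_rot: [1.733, 1.571, -0.023]
wrist_force: [0.2, 0.2, 0.5]
width: 0.033
```

```bash
python3 - <<'E'
from h import *
import pickle
o,R,p=st()
P=camera_params("wrist");im=snapshot("wrist");cv2.imwrite("pics/w8.png",cv2.cvtColor(im,cv2.COLOR_RGB2BGR));pickle.dump(P,open("w8.pkl","wb"))
c=cv2.cvtColor(im,cv2.COLOR_RGB2BGR)[20:270,30:430];cv2.imwrite("pics/w8c.png",cv2.resize(c,None,fx=2,fy=2,interpolation=cv2.INTER_CUBIC))
E
```

```text
t 14.63 tcpG [-48.3  -7. ] z 181.7 F [0.2 0.2 0.5] w 33.0
```

View pics/w8c.png

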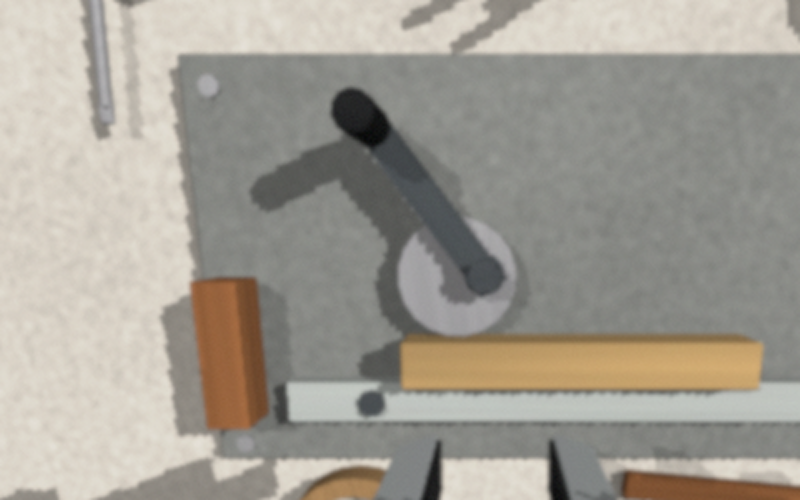

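```bash
python3 - <<'E'
from h import *
import pickle
P=pickle.load(open("w8.pkl","rb"))
f=lambda u,v:(30+(u+.5)/2-.5,20+(v+.5)/2-.5)
r={}
for n,u,z in [("bolt",(486,273),.04),("knob",(353,108),.078),("disc L",(398,277),.028),("disc R",(517,277),.028),("disc top~",(457,217),.028),("disc bot",(457,336),.028),("bar FT",(401,341),.042),("bar FB",(401,389),.042),("bar RT",(761,341),.042),("bar RB",(761,389),.042),("fence",(288,382),.026),("stop",(267,420),.012),("stoptop",(256,280),.042)]:
    r[n]=G(bp("w",f(*u),z,P))*1000;print(n,np.round(r[n],1))
d=r["knob"]-r["bolt"];a=np.arctan2(d[1],d[0]);print(np.hypot(*d),a+1.05,14*np.cos(a+1.05))
E
```

```text
bolt [ 1.4 -2.1]
knob [68.8 49.8]
disc L [-1.4 42.4]
disc R [ -1.4 -17.6]
disc top~ [27.8 12.2]
disc bot [-31.4  13.1]
bar FT [-31.5  39.9]
bar FB [-56.   40.9]
bar RT [ -31.7 -137.6]
bar RB [ -56.2 -140.2]
fence [-56.2 103. ]
stop [-81.7 121.5]
stoptop [ -1.6 108.6]
85.05486086407608 1.7068696971366162 -1.8991537231975117
```

Request:
step_arm(motion="0 0 0 0 -0.1208 0 0;0 0 0 0 -0.1208 0 0;0 0 0 0 -0.1208 0 0;0 0 0 0 -0.1208 0 0;0 0 0 0 -0.1208 0 0;0 0 0 0 -0.1208 0 0;0 0 0 0 -0.1208 0 0;0 0 0 0 -0.1208 0 0;0 0 0 0 -0.1208 0 0;0 0 0 0 -0.1208 0 0;0 0 0 0 -0.1208 0 0;0 0 0 0 -0.1208 0 0;0 0 0 0 -0.1208 0 0;0 0 -3.5 0 0 0 0;0 0 -3.5 0 0 0 0;0 0 -3.5 0 0 0 0;0 0 -3.5 0 0 0 0;0 0 -2.5 0 0 0 0;0 0 0 0 0 0 0;0 0 0 0 0 0 0")

```text
time: 16.35
tool_pos: [0.4551, -0.1189, 0.1813]
ee_rot: [2.148, 1.57, 1.962]
wrist_force: [-0.8, -0.1, -0.1]
width: -0.0
```

```bash
python3 - <<'E'
from h import *
o,R,p=st();print("guide x in tool",R.T@np.array([*XD,0]));print(to(-.044,-.172,.0515))
E
```

```text
t 16.35 tcpG [ -47.8 -171.6] z 181.3 F [-0.8 -0.1 -0.1] w -0.0
guide x in tool [-5.35341576e-04  1.63771656e-03  9.99998516e-01]
[12.9769001  -0.04925555  0.38361614]
```

Request:
step_arm(motion="0 3 0 0.35 0 0 0;0 3.5 0 0 0 0 0;0 3.5 0 0 0 0 0;0 2 0 0 0 0 0;0 0.9 0 0 0 0 0;0 0 0 0 0 0 0;0 0 0 0 0 0 0")

```text
time: 16.93
tool_pos: [0.4591, -0.1185, 0.0531]
ee_rot: [0.21, 1.57, 0.028]
wrist_force: [0.6, 0.1, 0.2]
width: 0.0003
```

```bash
python3 - <<'E'
from h import *
o,R,p=st()
im=snapshot("wrist");cv2.imwrite("pics/w9.png",cv2.cvtColor(im,cv2.COLOR_RGB2BGR))
E
```

```text
t 16.93 tcpG [ -43.9 -170.5] z 53.1 F [0.6 0.1 0.2] w 0.3
```

View pics/w9.png

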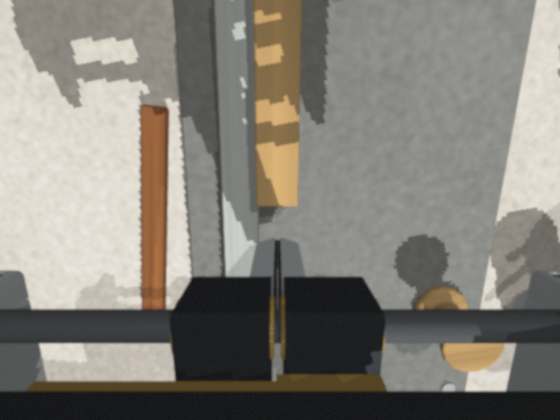

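Request:
step_arm(motion="0 0.3 0 0 0 0 0;0 0 0.8 0 0 0 0;0 0 0.8 0 0 0 0;0 0 0.5 0 0 0 0;0 0 0.4 0 0 0 0;0 0 0.5 0 0 0 0;0 0 0.5 0 0 0 0;0 0 0.5 0 0 0 0;0 0 0.5 0 0 0 0;0 0 0.5 0 0 0 0;0 0 0.5 0 0 0 0;0 0 0 0 0 0 0;0 0 0 0 0 0 0")

```text
time: 18.07
tool_pos: [0.468, -0.0646, 0.0491]
ee_rot: [2.611, 1.57, 2.428]
wrist_force: [-0.6, -0.2, -0.8]
width: 0.0011
```

```bash
python3 - <<'E'
from h import *
import pickle
o,R,p=st()
im=snapshot("wrist");cv2.imwrite("pics/w10.png",cv2.cvtColor(im,cv2.COLOR_RGB2BGR));pickle.dump(camera_params("wrist"),open("w10.pkl","wb"))
E
```

```text
t 18.07 tcpG [ -45.  -115.8] z 49.1 F [-0.6 -0.2 -0.8] w 1.1
```

View pics/w10.png

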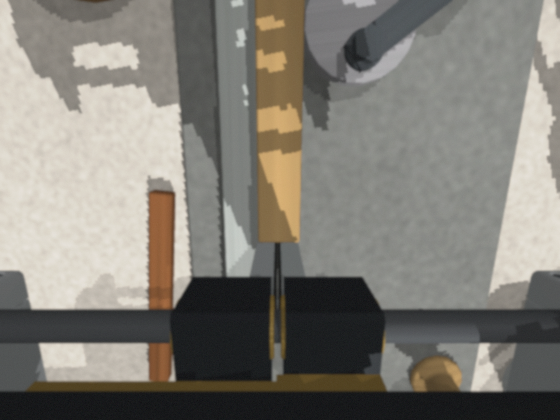

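Request:
step_arm(motion="0 0 0.5 0 0 0 0;0 0 0.5 0 0 0 0;0 0 0.5 0 0 0 0;0 0 0.5 0 0 0 0;0 0 0.5 0 0 0 0;0 0 0.5 0 0 0 0;0 0 0.5 0 0 0 0;0 0 0.4 0 0 0 0;0 0 0 0 0 0 0;0 0 0 0 0 0 0")

```text
time: 18.95
tool_pos: [0.4756, -0.0266, 0.0495]
ee_rot: [0.035, 1.571, -0.148]
wrist_force: [-0.1, 0.9, -0.3]
width: 0.0007
```

Request:
step_arm(motion="0 0 0.2 0 0 0 0;0 0 0.2 0 0 0 0;0 0 0 0 0 0 0;0 0 0 0 0 0 0")

```text
time: 19.28
tool_pos: [0.4763, -0.0229, 0.0495]
ee_rot: [0.573, 1.571, 0.388]
wrist_force: [-0.1, -0.2, -0.3]
width: 0.0
```

```bash
python3 - <<'E'
from h import *
import pickle
o,R,p=st();print(o['wrist_force']@[*YD,0])
im=snapshot("wrist");cv2.imwrite("pics/w11.png",cv2.cvtColor(im,cv2.COLOR_RGB2BGR))
im=snapshot("scene")[150:320,160:390];cv2.imwrite("pics/s11.png",cv2.resize(cv2.cvtColor(im,cv2.COLOR_RGB2BGR),None,fx=3.4,fy=3.4,interpolation=cv2.INTER_CUBIC))
E
```

```text
t 19.28 tcpG [-44.5 -73.3] z 49.5 F [-0.1 -0.2 -0.3] w 0.0
-0.25685762479265356
```

View pics/w11.png

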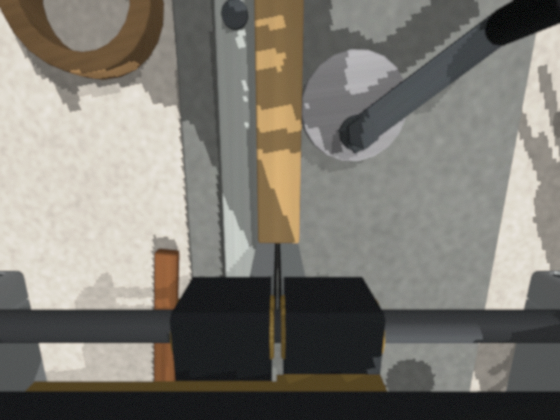

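View pics/s11.png

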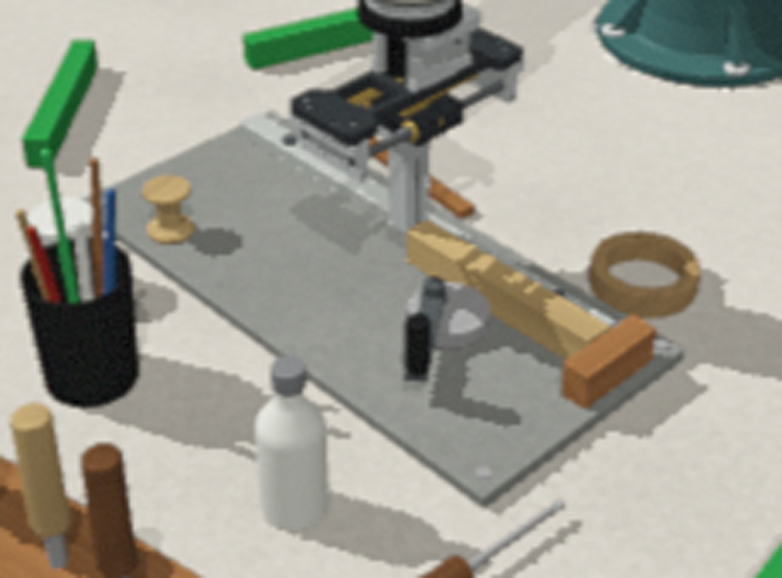

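Nearly at the stop; small steps until force rises.

Request:
step_arm(motion="0 0 0.15 0 0 0 0;0 0 0 0 0 0 0;0 0 0 0 0 0 0")

```text
time: 19.63
tool_pos: [0.4765, -0.0215, 0.0495]
ee_rot: [-0.704, 1.571, -0.888]
wrist_force: [-0.6, -0.1, -0.5]
width: 0.0005
```

Request:
step_arm(motion="0 0 0.15 0 0 0 0;0 0 0 0 0 0 0;0 0 0 0 0 0 0")

```text
time: 19.88
tool_pos: [0.4767, -0.0208, 0.0495]
ee_rot: [-1.584, 1.569, -1.768]
wrist_force: [-1.2, -3.7, 0.6]
width: 0.0006
```

Request:
step_arm(motion="0 0 0.15 0 0 0 0;0 0 0 0 0 0 0;0 0 0 0 0 0 0")

```text
time: 20.13
tool_pos: [0.4767, -0.0207, 0.0495]
ee_rot: [-1.592, 1.566, -1.776]
wrist_force: [-1.9, -7.0, 0.4]
width: 0.0004
```

Request:
step_arm(motion="0 0 -1 0 0 0 0;0 0 -2 0 0 0 0;0 0 -2 0 0 0 0;0 -3 0 0 0 0 0;0 -3.5 0 0 0 0 0;0 -3.5 0 0 0 0 0;0 -3 0 0 0 0 0;0 0 0 0 0.12 0 0;0 0 0 0 0.12 0 0;0 0 0 0 0.12 0 0;0 0 0 0 0.12 0 0;0 0 0 0 0.12 0 0;0 0 0 0 0.12 0 0;0 0 0 0 0.12 0 0;0 0 0 0 0.12 0 0;0 0 0 0 0.12 0 0;0 0 0 0 0.12 0 0;0 0 0 0 0.12 0 0;0 0 0 0 0.12 0 0;0 0 0 0 0.12 0 0")

```text
time: 21.8
tool_pos: [0.468, -0.0672, 0.1794]
ee_rot: [3.049, 1.569, 1.3]
wrist_force: [0.2, 0.6, 0.3]
width: 0.0002
```

Request:
step_arm(motion="0 0 0 -3.5 0 0 0;0 0 0 -3.5 0 0 0;0 0 0 -3.5 0 0 0;0 0 0 -1 0 0 0;0 0 0 0 0 0 0;0 0 0 0 0 0 0")

```text
time: 22.3
tool_pos: [0.4876, 0.0456, 0.1793]
ee_rot: [-0.838, 1.57, -2.58]
wrist_force: [0.0, 0.2, -0.7]
width: 0.0007
```

```bash
python3 - <<'E'
from h import *
import pickle
o,R,p=st()
P=camera_params("wrist");im=snapshot("wrist");pickle.dump(P,open("w12.pkl","wb"))
c=cv2.cvtColor(im,cv2.COLOR_RGB2BGR)[20:270,30:430];cv2.imwrite("pics/w12c.png",cv2.resize(c,None,fx=2,fy=2,interpolation=cv2.INTER_CUBIC))
E
```

```text
t 22.3 tcpG [-45.9  -3.9] z 179.3 F [ 0.   0.2 -0.7] w 0.7
```

View pics/w12c.png

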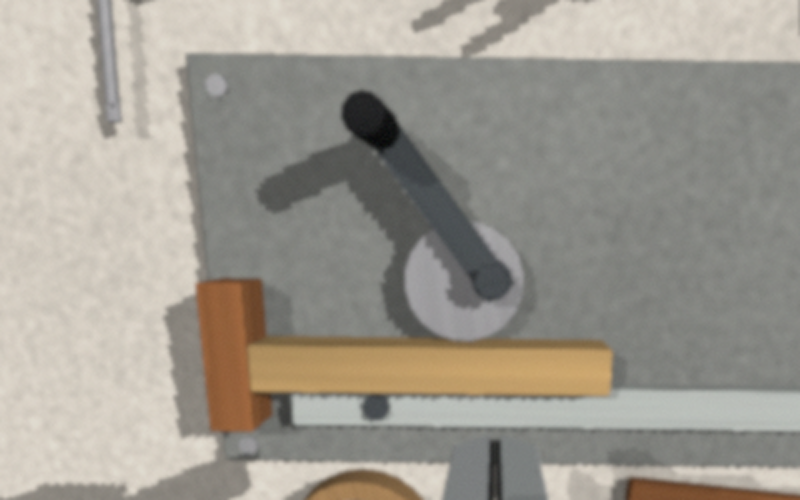

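```bash
python3 - <<'E'
from h import *
import pickle
P=pickle.load(open("w12.pkl","rb"))
f=lambda u,v:(30+(u+.5)/2-.5,20+(v+.5)/2-.5)
r={}
for n,u,z in [("bolt",(493,278),.04),("knob",(364,112),.078),("disc L",(405,281),.028),("disc R",(524,283),.028),("disc bot",(464,341),.028),("bar FT",(250,344),.042),("bar FB",(249,391),.042),("bar RT",(611,347),.042),("bar RB",(611,395),.042),("fenceL",(293,396),.026),("fenceR",(790,391),.026)]:
    r[n]=G(bp("w",f(*u),z,P))*1000;print(n,np.round(r[n],1))
d=r["knob"]-r["bolt"];a=np.arctan2(d[1],d[0]);print(np.hypot(*d),a+1.05,14*np.cos(a+1.05))
print((r["disc L"]+r["disc R"])/2)
E
```

```text
bolt [ 1.4 -1.8]
knob [68.4 49.7]
disc L [-1.5 42.3]
disc R [ -1.8 -17.3]
disc bot [-31.6  12.7]
bar FT [-31.9 116.9]
bar FB [-55.7 119.5]
bar RT [-31.2 -60.1]
bar RB [-55.5 -61.5]
fenceL [-62.5 103. ]
fenceR [ -56.5 -158.7]
84.48336992706662 1.7053609183228013 -1.87822391999917
[-1.66044616 12.47665068]
```

```bash
python3 - <<'E'
from h import *
st(); print(robot.close_job())
E
```

```text
t 22.35 tcpG [-45.8  -4.6] z 179.3 F [ 0.5 -0.8 -0.5] w 0.4
the job is handed in; nothing more can be done
None
```

The strip guide is set to the gauge bar, the bar has been slid through to the end stop, and I handed the job in at 22.4 s. No verdict came back.

- **Bar in the open gap:** I gripped the pale bar, drew it against the fence and slid it until its front was about 40 mm past the bolt, with the lever still open.
- **Closing the disc:** I swung the knob until the disc met the bar, where the force rose to about 4 N and the knob stalled. I then backed the lever off slightly, for roughly 0.7 mm of play.
- **Slide check:** I pushed the bar's rear end with closed fingers. It moved on with under about 1 N until it met the end stop, where the force rose to 7 N. I then withdrew the arm clear of everything.

My last checks in the wrist picture:
- **Disc angle:** 1.705 rad after the slide, against 1.707 before it, so the setting held.
- **Gap:** about 24.6 mm, good to roughly 1 mm from the pictures. The force contact gave a similar 24.7 mm.
- **Bar:** it lies along the fence and parallel to it, with its front at the stop.
- **Bolt position:** its measured place differs by about 2 mm between views, which is within the calibration error.
- **Other things on the table:** the arm touched none of them. They look unmoved in the pictures, though I did not measure their positions again at the end.

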